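Lever open a hedge trimmer's battery cover and take the battery out

ROBOT

A 6-joint arm with a two-finger parallel gripper is mounted at the origin on the work surface. World frame = base frame: x ahead of the robot, y to its left, z up, the work surface at z = 0. Lengths are in mm, angles in rad, forces in N, time in s.
With the tool pointing down it reaches from about 200 to 875 mm from the base axis. Payload 3.4 kg.
Tool frame: the origin (TCP) lies midway between the tips of the shut fingers; the grasp point (between the pads) lies 19 mm behind it; z points along the fingers, y is the line along which they close (so a half turn about z gives the same grasp; the last joint's range is limited). The gripper opens to 94 mm and grips with 3 to 60 N. Pads are 16 mm wide; open, the fingers measure 119 mm over their backs; the gripper's body (75 mm by 177 mm) begins 78 mm behind the grasp point.
Start: joints at [-1.313, 0.276, 1.505, -0, 1.361, -0.121], TCP at [212.64, -534.275, 205.493] pointing down, gripper open.
Joint ranges: [-2.89, 2.89], [-0.75, 2.08], [0.22, 2.7], [-1.18, 4.32], [0.11, 2.71], [-2.7, 2.7]. Speed limits (rad/s): [2.57, 2.57, 3.14, 3.14, 3.14, 3.14].

INTERFACE

Orientations are given as [roll, pitch, yaw] about the fixed x, y, z axes, in that order (R = Rz(yaw) Ry(pitch) Rx(roll)).
In Python, from station import readout, snapshot, job_done gives the robot as it stands.
- The arm moves only by the shell command python3 -m jog 'ROWS' [FORCE]. ROWS is JSON, a list of rows, each a list of 7 numbers: the shift along the world's x, y, z each as a share of 0.4 m, from -1 to 1, then the turn, a rotation vector about the world's x, y, z each as a share of 180 degrees, from -1 to 1, then the closure, from 0 (fully open) to 1 (shut). In form: [[dx, dy, dz, ax, ay, az, jaw], ...]. A call has exactly 10 rows; each row is the pose to reach, as a shift and turn from the pose commanded when the call began, turning the shorter way round; what a row does not reach only later rows make up. A row lasts 1/8 s, in which the tool goes at most 62.5 mm and 10.7 degrees, less where a joint would pass 70% of its speed; a pose out of reach is approached as far as the arm can. A call with a number of a shift or a turn outside -1 to 1 is refused whole. A call with a gripper value outside its range is refused whole. The fingers move at their own pace and stop on an object; FORCE is the grip in N (left out, the last holds). Time passes only in rows, so rows that repeat a pose let the fingers close, or fill a call up. It gives the time, the measured TCP pose, the force, the opening and the grip force at its end, in the units of the state.
- readout.get_state(): the state, without advancing time (a new reading comes with each control period).
- snapshot(name): name is "side" or "top"; returns a dict with "color" (420x560x3 uint8, blue, green, red), "intrinsics" (3x3 intrinsics, pixels), "distortion" ([k1, k2, p1, p2, k3] as OpenCV has them; the pictures are not rectified), "world_from_camera" (4x4, takes a point from camera to world coordinates). Camera axes: x right, y up, looking along -z (the intrinsics and any distortion apply to the point x, -y, -z); pixel columns grow to the right and rows downward; lengths in mm; the calibration is good to about 2 mm. A picture is of the moment at which its call begins. There is no depth.
- job_done(): hands the job in; it is judged then, once.
The state is a dict: "time_s": time; "joint_pos": joint angles; "dq": joint speeds; "tau": joint torques, N m; "tool_pos": TCP position; "eef_rot": TCP orientation; "wrist_force": force on the tool from outside, world axes, zero at the start; "moment": the same for the moment, N m; "width": opening from 0.0 (shut) to 1.0 (fully open); "gripper_force": force on a finger pad.
Only numpy, scipy, OpenCV 4.12 (cv2) and the standard library are available. Lean on these libraries where they do the work, as an engineer would, in place of code of your own. Each camera call takes 0.05 s, during which the arm holds its last target. There are 200 camera calls.

TASK

The battery cover of the green hedge trimmer is snapped shut: lever it open with the blade of the orange pry tool in the slot above the black ledge at its front edge (not with the gripper's fingers, and without jabbing the battery), and swing it over well past upright so that it stands open. Lay the pry tool flat on the dark tool mat again, and lift the battery pack out and set it gently, upright, in the empty bay of the grey battery tray. Leave everything else where it is.

Things in the scene. Friction and masses are not known exactly. Their poses are not given: they have to be found in the camera images.
- trimmer: Green hedge trimmer, fixed, lying on its side; origin on the bench under the centre of its battery bay (128 mm in x, 130 mm in y, rim 80 mm, closed cover top 114 mm high). x points from its front (pry slot) to its rear (hinge), z up. Motor end at y -65 to -131 mm, 104 mm high; upright guard plate at y -134, x -75 to 75, 118 mm high; gearbox foot to y -162; rear handle loop y 65 to 161, 60 mm high.
- ledge_edge (a point): Middle of the front top edge of the trimmer's black pry ledge, axes as the trimmer. The ledge is 50 mm wide, 16 mm deep, its flat top 80 mm above the bench. Behind it, in the front wall of the closed cover, is the pry slot: 30 mm wide (y), 7 mm high (z 0 to 7 mm), 20 mm deep (x 16 to 36 mm), open into the bay behind. The edge can serve as the lever's fulcrum.
- slot_roof (a point): Middle of the flat underside (20 by 30 mm) of the pry slot's roof, on the green cover and moving with it. Closed: at x 26, z 7 mm in the frame of ledge_edge, axes as the trimmer; always 118 mm along -x and 7 mm along z from cover_hinge in the cover's own axes.
- cover_hinge (a point): Middle of the cover's hinge line on the rear rim of the battery bay, 80 mm above the bench. Its y axis is the hinge line, its axes are the cover's: as the trimmer's when closed, turning with it.
- cover (a joint): Opening angle of the battery cover, rad: 0 snapped shut, 1.57 upright, 2.2 its stop. A spring catch at the front holds it (about 10 N up at the slot) and lets go once the front has risen 5 mm (0.04 rad); then the hinge is stiff (1 to 2 N at the front edge) and the cover stays where it is left. Hollow green cap 128 by 130 mm, 34 mm high, walls 4 mm, 0.11 kg.
- battery_mid (a point): Centre of the battery pack standing in the bay under the cover: black, orange sides, grey top; 60 (x) by 46 (y) by 62 mm high, its top 4 mm only 40 by 34 mm; 0.27 to 0.47 kg. Axes about as the trimmer. It lifts straight out of a 12 mm deep pocket (2 mm play). Its top stands 22 mm above the bay's rim; free room inside the bay: 38 mm at each y side, 30 mm in front and behind.
- pry_handle (a point): Gripping point of the orange pry tool, mid-thickness. x from handle to blade, z up as it lies. Handle x -60 to 30 mm from here, 24 mm wide, 26 mm thick; then an 18 mm square neck to x 42; then a flat steel blade to x 110 mm, 14 mm wide, 3 mm thick, at mid-thickness. 0.11 kg, balances near here. It lies flat on the mat, its underside 13 mm below this point.
- pry_tip (a point): Middle of the end of the pry tool's blade, axes as pry_handle, 110 mm ahead of it.
- mat: Dark blue-grey rubber tool mat fixed on the bench, 250 (x) by 200 mm (y), 4 mm thick; origin at the centre of its underside. On it lie, roughly along its x and about 66 mm apart, the pry tool and two screwdrivers, in any order.
- tray: Grey open battery tray fixed on the bench, 110 (x) by 190 mm (y), walls 30 mm high and 4 mm thick, floor 4 mm; one divider makes two bays side by side along y. Origin at the centre of its underside. The used battery stands in the -y bay.
- empty_bay (a point): Middle of the floor of the tray's empty (+y) bay, 102 (x) by 89 mm (y) inside, axes as the tray; 4 mm above the bench.
- old_battery_mid (a point): Centre of the used battery in the tray's other bay, same make and size as the battery pack. Stays.
- driver_blue: Screwdriver with blue handle on the mat, 200 mm long along its x (handle at -x), 26 mm thick; origin mid-length on the underside. Stays.
- driver_red: Screwdriver with red handle on the mat, 210 mm long along its x (handle at -x), 26 mm thick; origin mid-length on the underside. Stays.
- spray_can: Upright spray can, 58 mm across, 180 mm high, behind the trimmer to one side; origin under its centre. Stays.
- cup: White cup, 76 mm across, 75 mm high, behind the trimmer to the other side; origin under its centre. Stays.
- screw_pot: Small red pot, 54 mm across, 45 mm high, in front of the trimmer; origin under its centre. Stays.
- armature: Motor armature lying in front of the trimmer, 105 mm long along its x, 38 mm thick; origin mid-length on the underside. Stays.
Not all that is in view belongs to the job. Several things look just like the part that bears pry_handle: the one meant starts farthest from the robot's base.

How it is judged:
By the outcome, as a careful person would: the job done as asked, in the order asked, and still so for the second after the job is handed in, with the robot touching nothing.
It also fails if it takes over 69 s, if anything falls off the work surface, if the arm or the gripper's body presses on something with over 40 N, if the wrist force passes 120 N, or if a joint passes its speed limit or range.

## Working session

There is one attempt and no reset: what is moved stays moved. The work goes in short steps, Python scripts to look and compute and a shell command to move; the robot and the scene stay as the last step left them, time stands still between calls to the robot, and variables do not carry over. Pictures are saved under pics/ and viewed, at most 10 in all, crops included, and the job is handed in when it is done.

```bash
mkdir -p pics; cat > h.py <<'E'
import numpy as np,cv2,pickle
from station import readout,snapshot
def snap(n,f=None):
    s=snapshot(n)
    if f: cv2.imwrite('pics/'+f,s['color'])
    return s
def ray(s,uv):
    K=np.array(s['intrinsics'],float);D=np.array(s['distortion'],float);T=np.array(s['world_from_camera'],float)
    p=cv2.undistortPoints(np.array(uv,float).reshape(-1,1,2),K,D)[:,0]
    d=np.c_[p[:,0],-p[:,1],-np.ones(len(p))]@T[:3,:3].T
    return T[:3,3],d
def onz(s,uv,z):
    o,d=ray(s,uv); return o+d*((z-o[2])/d[:,2])[:,None]
def proj(s,P):
    K=np.array(s['intrinsics'],float);D=np.array(s['distortion'],float);T=np.array(s['world_from_camera'],float)
    c=(np.array(P,float).reshape(-1,3)-T[:3,3])@T[:3,:3]
    return cv2.projectPoints(c*[1,-1,-1],np.zeros(3),np.zeros(3),K,D)[0][:,0]
def tri(s1,u1,s2,u2):
    o1,d1=ray(s1,[u1]);o2,d2=ray(s2,[u2]);A=np.c_[d1[0],-d2[0]]
    t=np.linalg.lstsq(A,o2-o1,rcond=None)[0];a=o1+t[0]*d1[0];b=o2+t[1]*d2[0]
    return (a+b)/2,np.linalg.norm(a-b)
E
python3 - <<'E'
from h import *
for n in('top','side'):
    s=snap(n,n+'0.png');pickle.dump(s,open(n+'0.pkl','wb'));print(n,np.round(s['world_from_camera'],2).tolist(),np.round(s['intrinsics'],1).tolist(),s['distortion'])
print(readout.get_state())
E
```

```text
top [[-0.0, 0.99, -0.12, 406.91], [-1.0, -0.0, -0.0, 7.42], [-0.0, 0.12, 0.99, 1157.53], [0.0, 0.0, 0.0, 1.0]] [[419.8, 0.0, 277.7], [0.0, 419.8, 201.3], [0.0, 0.0, 1.0]] [-0.10713386  0.          0.          0.          0.        ]
side [[-0.75, 0.4, -0.53, 12.4], [-0.66, -0.48, 0.57, 572.88], [-0.02, 0.78, 0.63, 678.94], [0.0, 0.0, 0.0, 1.0]] [[395.3, 0.0, 278.7], [0.0, 395.3, 203.8], [0.0, 0.0, 1.0]] [-0.09200161  0.          0.          0.          0.        ]
{'time_s': 0.1, 'joint_pos': array([-1.31297197e+00,  2.76516595e-01,  1.50597574e+00,  1.49671914e-05,
        1.36070629e+00, -1.20979261e-01]), 'dq': array([-0.00061137, -0.00048089, -0.00428068,  0.00098528, -0.00092607,
        0.0014228 ]), 'tau': array([ 8.90876036e-04, -4.05456233e+01, -2.37779957e+01,  7.04633421e-02,
        2.99276446e-02, -3.91051560e-05]), 'tool_pos': array([ 212.52357985, -533.7465611 ,  204.71216053]), 'eef_rot': array([-3.14000018e+00, -2.08342083e-04,  3.78800321e-01]), 'wrist_force': array([ 0.96093311, -0.38203126, -0.67273374]), 'moment': array([ 0.03544115, -0.04344355, -0.02893829]), 'gripper_force': 0.0, 'width': 0.9987573579936959}
```

View pics/top0.png

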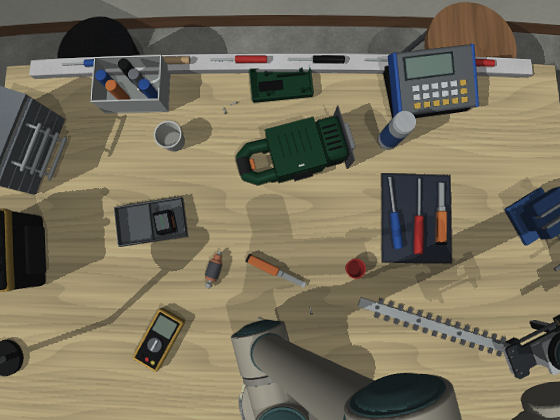

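View pics/side0.png

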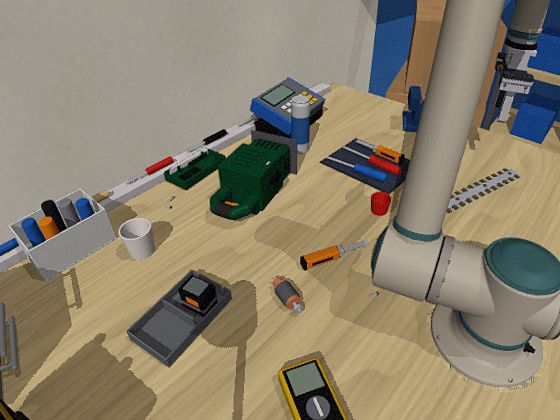

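The top view shows the trimmer (298,148), mat (416,218) and tray (151,221, used battery on the right, so the left bay is empty). Two things look like the pry tool. One is on the mat at (441,212), the other on the bare bench at (276,269). The mat one is farther from the base, so I choose it and check it in a crop.

```bash
python3 - <<'E'
from h import *
s=pickle.load(open('top0.pkl','rb'));im=s['color']
cv2.imwrite('pics/c1.png',cv2.resize(im[80:275,225:460],None,fx=3,fy=3,interpolation=cv2.INTER_CUBIC)) 
t=pickle.load(open('side0.pkl','rb'));im=t['color']
cv2.imwrite('pics/c2.png',cv2.resize(im[125:255,200:420],None,fx=3.6,fy=3.6,interpolation=cv2.INTER_CUBIC))
for n,p,z in[('pry',[441,212],17),('bench',[276,269],13)]:
    print(n,onz(s,[p],z).round(0))
# mat corners by mask
b=s['color'].astype(int);hsv=cv2.cvtColor(s['color'],cv2.COLOR_BGR2HSV)
E
```

```text
pry [[ 512. -442.   17.]]
bench [[359.  16.  13.]]
```

View pics/c1.png

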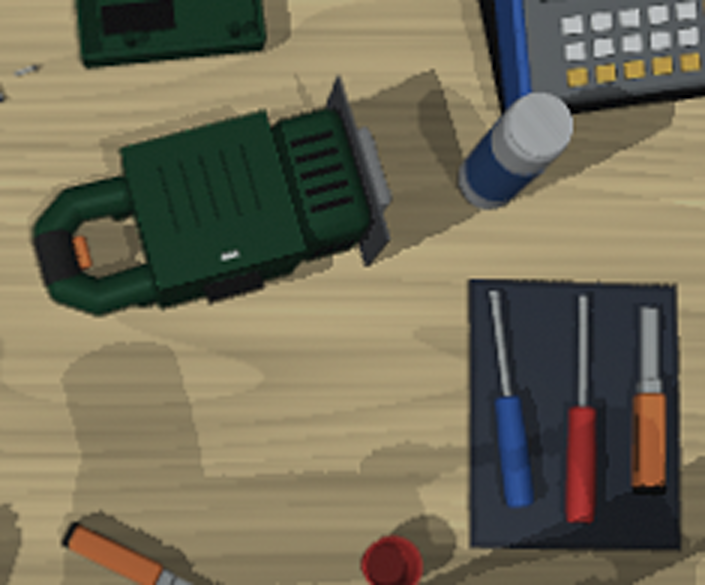

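View pics/c2.png

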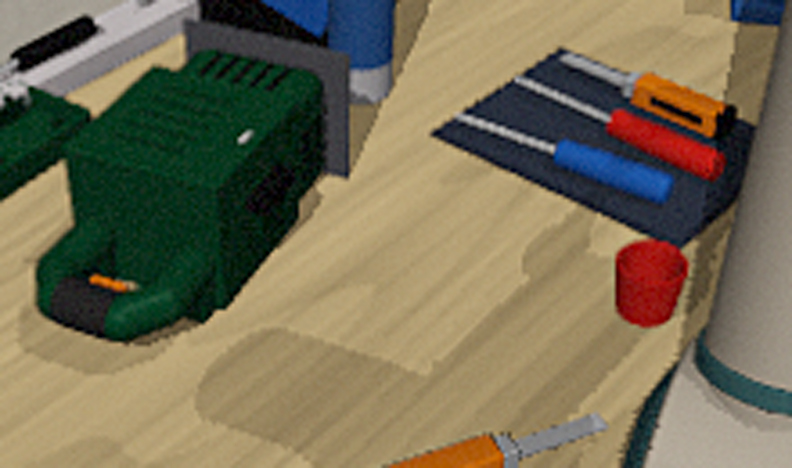

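The crop confirms the choice: the orange tool with the flat wide blade lies on the mat at c1 (649,400), and its lookalike is on the bare bench. The black ledge is at c1 (237,288) on the trimmer's near side. The cover's top corners are at c1 (122,148), (267,112), (305,248) and (160,290). Next I turn these into positions.

```bash
python3 - <<'E'
from h import *
s=pickle.load(open('top0.pkl','rb'))
c=lambda L:np.array(L,float)/3+[225,80]
cov=onz(s,c([(122,148),(267,112),(305,248),(160,290)]),114)[:,:2]
print('cover',cov.round(0).tolist(),'edges',[np.linalg.norm(cov[i]-cov[i-1]).round(0) for i in range(4)])
print('centre',cov.mean(0).round(1)); 
for i,j in((1,0),(2,3),(3,0),(2,1)):
    e=cov[j]-cov[i];print('dir',np.degrees(np.arctan2(e[1],e[0])).round(1))
hsv=cv2.cvtColor(s['color'],cv2.COLOR_BGR2HSV)
def blob(m,x0,x1,y0,y1):
    k=np.zeros(m.shape,np.uint8);k[y0:y1,x0:x1]=m[y0:y1,x0:x1]*255
    cs=max(cv2.findContours(k,0,2)[0],key=cv2.contourArea);return cs
H,S,V=cv2.split(hsv)
o=blob((H<20)&(S>120)&(V>90),425,458,170,255);r=cv2.minAreaRect(o);print('orange',r,onz(s,cv2.boxPoints(r),24).round(0).tolist())
b=blob((S<60)&(V>110),430,450,175,215);r=cv2.minAreaRect(b);print('blade',r,onz(s,cv2.boxPoints(r),18.5).round(0).tolist())
print('mat',onz(s,c([(469,280),(677,285),(680,549),(471,547)]),4).round(0).tolist())
print('tray guess view'); m=blob((V<120)&(S<60),105,200,185,255);r=cv2.minAreaRect(m);print(r,onz(s,cv2.boxPoints(r),30).round(0).tolist())
cv2.imwrite('pics/c3.png',np.hstack([cv2.resize(s['color'][185:255,100:200],None,fx=4,fy=4,interpolation=2),cv2.resize(s['color'][125:195,255:355],None,fx=4,fy=4,interpolation=2)]))
E
```

```text
cover [[717.0, 41.0], [749.0, -84.0], [630.0, -114.0], [594.0, 9.0]] edges [np.float64(128.0), np.float64(128.0), np.float64(123.0), np.float64(128.0)]
centre [672.5 -37.2]
dir 104.3
dir 106.3
dir 14.6
dir 14.3
orange ((441.0, 226.0), (30.0, 10.0), 90.0) [[514.0, -425.0, 24.0], [514.0, -454.0, 24.0], [431.0, -450.0, 24.0], [432.0, -422.0, 24.0]]
blade ((441.5, 196.5), (27.0, 5.0), 90.0) [[593.0, -440.0, 18.0], [593.0, -454.0, 18.0], [517.0, -450.0, 18.0], [517.0, -436.0, 18.0]]
mat [[623.0, -281.0, 4.0], [618.0, -481.0, 4.0], [371.0, -472.0, 4.0], [375.0, -275.0, 4.0]]
tray guess view
((150.3988494873047, 221.0924835205078), (41.05543899536133, 71.46688079833984), 81.25383758544922) [[529.0, 467.0, 30.0], [558.0, 270.0, 30.0], [448.0, 250.0, 30.0], [418.0, 445.0, 30.0]]
```

View pics/c3.png

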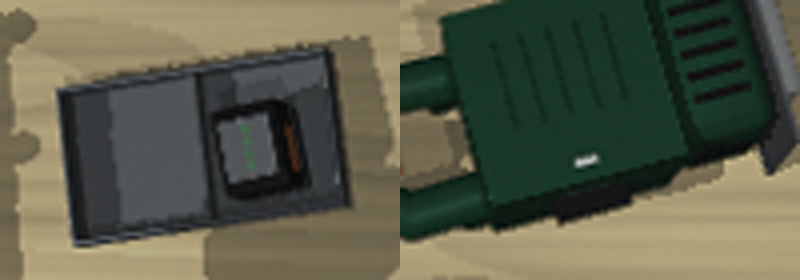

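```bash
python3 - <<'E'
from h import *
s=pickle.load(open('top0.pkl','rb'));t=pickle.load(open('side0.pkl','rb'))
c=lambda L:np.array(L,float)/3+[225,80]
d=lambda L:np.array(L,float)/3.6+[200,125]
print('tip',tri(s,c([649,307]),t,d([563,57])))
print('ledge mid from top',onz(s,[[304,178.5]],80))
e=onz(s,np.array([(58,90),(330,47),(350,205),(77,243)])/4.+[100,185],30);print('tray',e.round(0).tolist(),e.mean(0))
k=e[:,:2];print('len',[np.linalg.norm(k[i]-k[i-1]).round() for i in range(4)],[np.degrees(np.arctan2(*(k[a]-k[b])[::-1])).round(1) for a,b in((0,1),(3,2),(0,3),(1,2))])
# pry axis: column centroid of bright/orange per row
im=s['color'].astype(float)
H,S,V=cv2.split(cv2.cvtColor(s['color'],cv2.COLOR_BGR2HSV))
o=((H<20)&(S>120)&(V>60))|((S<70)&(V>100))
for y in range(183,245,6):
    xs=np.where(o[y,430:456])[0]+430
    if len(xs): print(y,xs.min(),xs.max(),onz(s,[[xs.min()-.0,y],[xs.max()+1.,y]],30 if y>211 else 18.5).round(0)[:,:2].tolist())
E
```

```text
tip (array([ 595.58767296, -448.43499919,   13.67712306]), np.float64(0.12384971123525008))
ledge mid from top [[595.00680399 -58.22831192  80.        ]]
tray [[525.0, 459.0, 30.0], [555.0, 270.0, 30.0], [447.0, 254.0, 30.0], [421.0, 442.0, 30.0]] [486.9742147  356.26263109  30.        ]
len [np.float64(106.0), np.float64(192.0), np.float64(109.0), np.float64(190.0)] [np.float64(98.8), np.float64(98.0), np.float64(9.5), np.float64(8.5)]
183 439 443 [[593.0, -440.0], [593.0, -454.0]]
189 439 443 [[576.0, -439.0], [576.0, -453.0]]
195 439 443 [[559.0, -438.0], [559.0, -452.0]]
201 439 443 [[542.0, -437.0], [542.0, -451.0]]
207 439 451 [[526.0, -436.0], [525.0, -474.0]]
213 436 446 [[508.0, -423.0], [508.0, -454.0]]
219 436 446 [[492.0, -422.0], [491.0, -453.0]]
225 438 446 [[475.0, -427.0], [475.0, -452.0]]
231 436 446 [[459.0, -420.0], [458.0, -451.0]]
237 436 446 [[442.0, -420.0], [442.0, -451.0]]
```

```bash
python3 -m jog '[[0.17,0.05,-0.1,0,0,-0.04,0.2],[0.34,0.1,-0.2,0,0,-0.08,0.4],[0.5,0.16,-0.25,0,0,-0.11,0.47],[0.6,0.2,-0.3,0,0,-0.134,0.47],[0.675,0.232,-0.3,0,0,-0.134,0.47],[0.675,0.232,-0.3,0,0,-0.134,0.47],[0.675,0.232,-0.3,0,0,-0.134,0.47],[0.675,0.232,-0.3,0,0,-0.134,0.47],[0.675,0.232,-0.3,0,0,-0.134,0.47],[0.675,0.232,-0.3,0,0,-0.134,0.47]]' 60
```

```text
time_s: 1.35
tool_pos: [481.9, -442.2, 86.0]
eef_rot: [3.141, -0.0, -0.044]
wrist_force: [0.3, 0.0, -0.6]
width: 0.532
gripper_force: 0.0
```

```bash
python3 -m jog '[[0.004,0.004,-0.1,0,0,0,0.47],[0.004,0.004,-0.15,0,0,0,0.47],[0.004,0.004,-0.192,0,0,0,0.47],[0.004,0.004,-0.192,0,0,0,0.47],[0.004,0.004,-0.192,0,0,0,0.9],[0.004,0.004,-0.192,0,0,0,0.9],[0.004,0.004,-0.192,0,0,0,0.9],[0.004,0.004,-0.192,0,0,0,0.9],[0.004,0.004,-0.192,0,0,0,0.9],[0.004,0.004,-0.192,0,0,0,0.9]]' 60
```

```text
time_s: 2.6
tool_pos: [484.7, -440.6, 9.6]
eef_rot: [3.14, -0.001, -0.042]
wrist_force: [-0.3, -0.5, 5.4]
width: 0.251
gripper_force: 60.0
```

```bash
python3 -m jog '[[0,0,0.1,0,0,0,0.9],[0,0,0.2,0,0,0,0.9],[0,0.15,0.25,0,0,0.03,0.9],[0,0.3,0.25,0,0,0.06,0.9],[-0.01,0.44,0.25,0,0,0.095,0.9],[-0.02,0.58,0.25,0,0,0.095,0.9],[-0.03,0.72,0.25,0,0,0.095,0.9],[-0.038,0.874,0.25,0,0,0.095,0.9],[-0.038,0.874,0.166,0,0,0.095,0.9],[-0.038,0.874,0.166,0,0,0.095,0.9]]' 60; python3 - <<'E'
from h import *
S=[]
for n in('top','side'):
    s=snap(n);pickle.dump(s,open(n+'1.pkl','wb'));S.append(s)
print(readout.get_state()['tool_pos'])
L=np.array([595,-58,80.]);print([proj(s,L) for s in S])
a=S[0]['color'][150:250,250:350];b=S[1]['color'][150:250,230:330]
cv2.imwrite('pics/c4.png',np.hstack([cv2.resize(x,None,fx=4,fy=4,interpolation=2) for x in(a,b)]))
E
```

```text
time_s: 3.85
tool_pos: [466.3, -88.5, 73.1]
eef_rot: [-3.138, 0.005, 0.258]
wrist_force: [-0.7, -0.4, -2.2]
width: 0.248
gripper_force: 60.0
[468.95674692 -90.45028178  75.10211598]
[array([[303.91239448, 178.50276073]]), array([[278.00133049, 176.05176251]])]
```

View pics/c4.png

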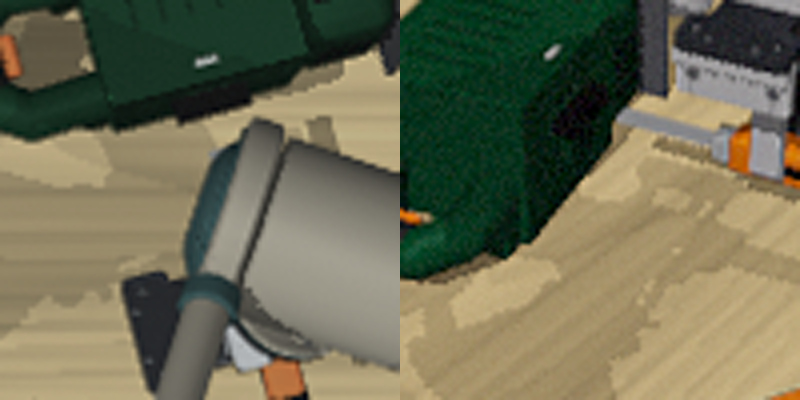

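The right half (side view) shows the blade tip at c4 (622,117), which is full-frame (285.5,179.3), just short of the black ledge at c4 (585,105). The tool is held straight. I check the tip against its expected position.

```bash
python3 - <<'E'
from h import *
s=pickle.load(open('side1.pkl','rb'))
c,n=np.cos(.2566),np.sin(.2566);x=np.array([c,n,0]);y=np.array([-n,c,0]);L=np.array([595,-58,80.])
T=readout.get_state()['tool_pos'];print(T)
tip=T+x*110+[0,0,7.4];print('tip pred',tip,'in ledge frame',(tip-L)@x,(tip-L)@y)
print('px tip edges',proj(s,[tip,tip+7*y,tip-7*y,tip+[0,0,5],tip+5*x]).round(1).tolist())
print('ledge corners px',proj(s,[L+25*y,L-25*y,L+25*y+16*x,L-25*y+16*x,L+16*x+15*y+[0,0,7],L+16*x-15*y+[0,0,7],L+25*y-[0,0,15]]).round(1).tolist())
im=s['color'];cv2.imwrite('pics/c5.png',cv2.resize(im[155:200,255:310],None,fx=13,fy=13,interpolation=cv2.INTER_CUBIC).astype(float).__mul__(2.2).clip(0,255).astype(np.uint8))
E
```

```text
[468.95674692 -90.45028178  75.10211598]
tip pred [575.35517803 -62.53301368  82.50211598] in ledge frame -20.152069047081266 0.6011292530698991
px tip edges [[284.7, 177.3], [283.5, 178.7], [285.9, 175.9], [284.7, 175.7], [283.0, 176.8]]
ledge corners px [[273.6, 181.0], [282.2, 171.2], [268.2, 179.5], [276.9, 169.8], [269.9, 175.3], [275.2, 169.5], [273.8, 185.7]]
```

View pics/c5.png

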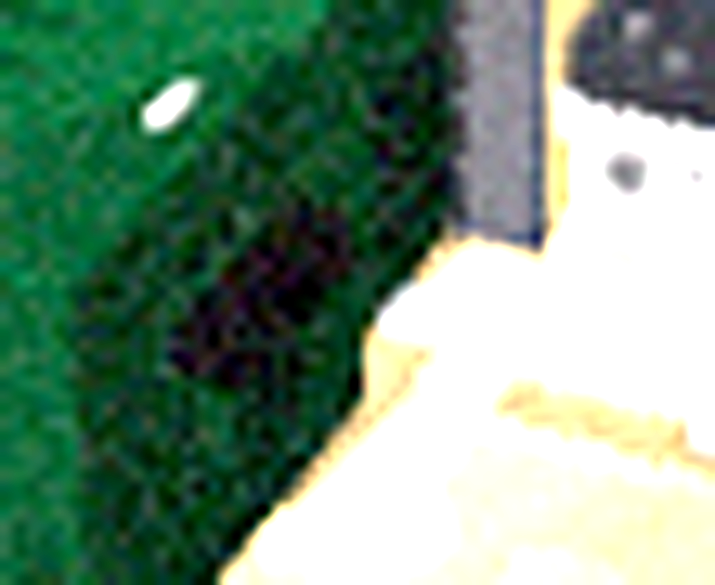

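```bash
python3 - <<'E'
from h import *
s=snap('side')
c,n=np.cos(.2566),np.sin(.2566);x=np.array([c,n,0]);y=np.array([-n,c,0])
T=readout.get_state()['tool_pos'];print(T)
for d in(110,100,80,60,45): 
    p=T+x*d+[0,0,7.4];print(d,proj(s,[p+7*y,p-7*y]).round(1).ravel())
im=s['color'][165:200,278:318]
cv2.imwrite('pics/c6.png',cv2.resize(im,None,fx=16,fy=16,interpolation=0))
g=cv2.cvtColor(im,cv2.COLOR_BGR2HSV)
for u in(286,289,292,295,298,301,304,307):
    print(u,[tuple(g[v-165,u-278][1:]) and (v,int(g[v-165,u-278][1]),int(g[v-165,u-278][2])) for v in range(173,190)])
E
```

```text
[469.55204188 -90.96439544  75.5490665 ]
110 [283.5 178.3 285.9 175.6]
100 [286.9 179.3 289.3 176.5]
80 [293.9 181.2 296.2 178.4]
60 [301.  183.1 303.2 180.3]
45 [306.3 184.6 308.5 181.7]
286 [(173, 179, 20), (174, 255, 18), (175, 255, 24), (176, 8, 125), (177, 3, 149), (178, 4, 139), (179, 14, 145), (180, 49, 141), (181, 109, 133), (182, 98, 135), (183, 102, 127), (184, 96, 120), (185, 100, 166), (186, 90, 190), (187, 85, 191), (188, 84, 191), (189, 87, 193)]
289 [(173, 110, 90), (174, 109, 129), (175, 94, 192), (176, 81, 191), (177, 28, 155), (178, 11, 136), (179, 8, 136), (180, 20, 142), (181, 71, 173), (182, 94, 190), (183, 91, 187), (184, 89, 187), (185, 86, 186), (186, 87, 194), (187, 84, 194), (188, 84, 192), (189, 92, 189)]
292 [(173, 54, 95), (174, 91, 187), (175, 88, 202), (176, 93, 200), (177, 63, 179), (178, 11, 145), (179, 11, 138), (180, 6, 131), (181, 4, 140), (182, 81, 179), (183, 93, 191), (184, 88, 198), (185, 88, 199), (186, 90, 195), (187, 89, 192), (188, 91, 179), (189, 96, 173)]
295 [(173, 57, 63), (174, 83, 138), (175, 96, 191), (176, 90, 198), (177, 100, 196),
[... 597 characters left out ...]
), (181, 13, 135), (182, 6, 137), (183, 14, 141), (184, 64, 191), (185, 92, 160), (186, 106, 130), (187, 93, 134), (188, 100, 135), (189, 87, 191)]
304 [(173, 53, 170), (174, 90, 185), (175, 89, 191), (176, 85, 194), (177, 89, 193), (178, 91, 185), (179, 90, 193), (180, 81, 191), (181, 26, 156), (182, 6, 138), (183, 6, 134), (184, 11, 140), (185, 62, 181), (186, 88, 157), (187, 102, 138), (188, 92, 133), (189, 97, 132)]
307 [(173, 9, 148), (174, 72, 185), (175, 94, 190), (176, 90, 188), (177, 88, 191), (178, 88, 196), (179, 90, 199), (180, 90, 205), (181, 74, 185), (182, 19, 146), (183, 13, 119), (184, 9, 118), (185, 4, 127), (186, 70, 167), (187, 109, 140), (188, 115, 120), (189, 112, 121)]
```

View pics/c6.png

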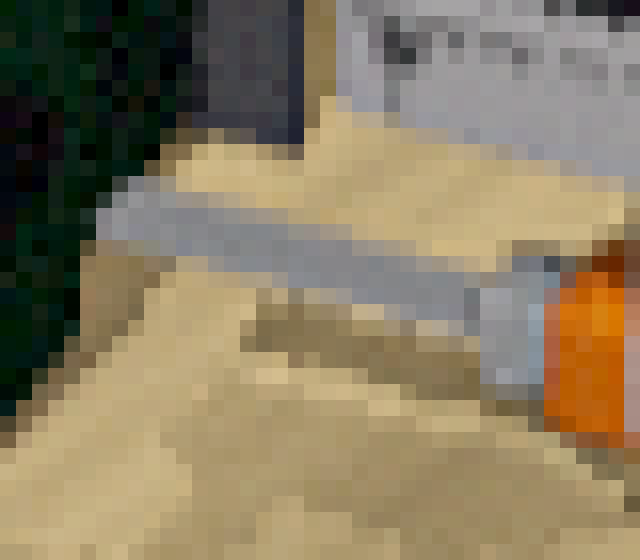

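The blade line matches the prediction along its whole length, so it is not sagging. Next is the insertion.

```bash
python3 -m jog '[[0.02,0.0053,0.001,0,0,0,0.9],[0.04,0.0105,0.001,0,0,0,0.9],[0.055,0.0144,0.001,0,0,0,0.9],[0.07,0.0184,0.001,0,0,0,0.9],[0.08,0.021,0.001,0,0,0,0.9],[0.09,0.0236,0.001,0,0,0,0.9],[0.1,0.0263,0.001,0,0,0,0.9],[0.11,0.0289,0.001,0,0,0,0.9],[0.12,0.0315,0.001,0,0,0,0.9],[0.13,0.0341,0.001,0,0,0,0.9]]' 60; python3 -c "
from station import readout
for _ in range(1): s=readout.get_state();print(s['tool_pos'],s['wrist_force'],s['moment'])"
```

```text
time_s: 5.25
tool_pos: [521.3, -76.6, 75.5]
eef_rot: [3.141, 0.0, 0.256]
wrist_force: [-0.6, -0.4, -2.8]
width: 0.25
gripper_force: 60.0
[521.29833931 -76.57439325  75.48526737] [-0.58620729 -0.43019635 -2.82440487] [ 0.03349924  0.03417046 -0.00814894]
```

```bash
python3 -m jog '[[0.0022,0.0005,-0.012,0.0042,-0.0161,0,0.9],[0.0044,0.0011,-0.024,0.0085,-0.0322,0,0.9],[0.0075,0.002,-0.034,0.0127,-0.0484,0,0.9],[0.0109,0.0029,-0.0435,0.0169,-0.0645,0,0.9],[0.015,0.004,-0.0525,0.0211,-0.0806,0,0.9],[0.0191,0.005,-0.0615,0.0254,-0.0967,0,0.9],[0.024,0.0063,-0.07,0.0296,-0.1128,0,0.9],[0.029,0.0076,-0.079,0.0338,-0.1289,0,0.9],[0.029,0.0076,-0.079,0.0338,-0.1289,0,0.9],[0.029,0.0076,-0.079,0.0338,-0.1289,0,0.9]]' 60; python3 - <<'E'
from h import *
s=readout.get_state();print(s['tool_pos'],s['wrist_force'],s['moment'])
a=snap('side')['color'][120:220,220:330];b=snap('top')['color'][90:190,240:350]
cv2.imwrite('pics/c7.png',np.hstack([cv2.resize(x,None,fx=3.6,fy=3.6,interpolation=2) for x in(a,b)]))
E
```

```text
time_s: 6.5
tool_pos: [531.9, -74.0, 44.0]
eef_rot: [3.141, -0.417, 0.256]
wrist_force: [-6.2, -2.1, 3.8]
width: 0.248
gripper_force: 60.0
[531.9191925  -73.97734138  44.00403044] [-6.23089664 -2.05733055  3.79754665] [-0.33110672  0.41380038 -0.11189782]
```

View pics/c7.png

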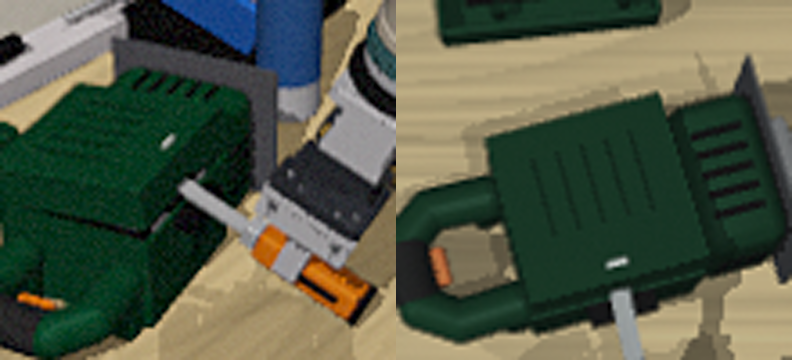

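The last view shows the cover ajar, with a dark gap at c7 (100,225) under its edge and the blade in the slot at c7 (185,185), so the catch has released. Next I lift the cover with the blade along its arc.

```bash
python3 -m jog '[[0.0191,0.005,0.036,0,0,0,0.9],[0.0382,0.01,0.0725,0,0,0,0.9],[0.0588,0.0154,0.0925,0,0,0,0.9],[0.0793,0.0208,0.1125,0,0,0,0.9],[0.1006,0.0264,0.145,-0.0028,0.0107,0,0.9],[0.1219,0.032,0.177,-0.0056,0.0215,0,0.9],[0.1458,0.0383,0.216,-0.0127,0.0484,0,0.9],[0.1695,0.0445,0.255,-0.0197,0.0752,0,0.9],[0.1695,0.0445,0.255,-0.0197,0.0752,0,0.9],[0.1695,0.0445,0.255,-0.0197,0.0752,0,0.9]]' 60; python3 - <<'E'
from h import *
s=readout.get_state();print(s['tool_pos'],s['wrist_force'],s['moment'])
x=np.array([.967,.2538,0]);y=np.array([-.2538,.967,0]);Hg=np.array([595,-58,80.])+144*x
t=snap('side');tp=snap('top');pickle.dump((t,tp),open('st2.pkl','wb'))
def corner(th,yy):
    P=lambda d,z:Hg+x*(-d*np.cos(th)+z*np.sin(th))+y*yy+np.array([0,0,d*np.sin(th)+z*np.cos(th)])
    return P(128,34),P(128,0)
for th in(.8,.9,1.0,1.1,1.2): print(th,[proj(t,corner(th,65)[i])[0].round() for i in(0,1)],'top',[proj(tp,corner(th,65)[i])[0].round() for i in (0,1)])
H,S,V=cv2.split(cv2.cvtColor(t['color'],cv2.COLOR_BGR2HSV))
g=((H>50)&(H<90)&(S>80)&(V<140)).astype(np.uint8);g[:,:150]=0;g[:,340:]=0
g=cv2.morphologyEx(g,2,np.ones((3,3)))
c=max(cv2.findContours(g,0,2)[0],key=cv2.contourArea);print('side poly',cv2.approxPolyDP(c,4,True)[:,0].tolist())
E
```

```text
time_s: 7.85
tool_pos: [599.4, -55.5, 145.0]
eef_rot: [-3.141, -0.174, 0.256]
wrist_force: [-1.0, -0.1, -1.6]
width: 0.25
gripper_force: 60.0
[599.4406609  -55.45424237 144.9544091 ] [-0.99580466 -0.0736063  -1.58139254] [-0.00137233  0.15999959 -0.00493517]
0.8 [array([236., 143.]), array([245., 154.])] top [array([271., 145.]), array([274., 157.])]
0.9 [array([231., 140.]), array([241., 150.])] top [array([270., 140.]), array([273., 152.])]
1.0 [array([227., 137.]), array([237., 146.])] top [array([269., 134.]), array([272., 147.])]
1.1 [array([222., 135.]), array([233., 143.])] top [array([267., 129.]), array([271., 142.])]
1.2 [array([218., 133.]), array([229., 140.])] top [array([266., 123.]), array([269., 137.])]
side poly [[283, 168], [248, 146], [249, 153], [220, 174], [235, 148], [243, 150], [243, 141], [252, 138], [248, 121], [219, 153], [202, 153], [171, 175], [165, 171], [165, 178], [187, 188], [215, 171], [221, 188], [211, 197], [211, 210], [219, 200], [237, 202], [229, 212], [234, 219], [252, 209], [262, 210], [277, 189], [268, 182], [257, 186], [232, 179], [236, 171], [230, 170], [245, 157], [257, 156], [266, 170]]
```

```bash
python3 -m jog '[[0.0314,0.0083,0.0325,-0.007,0.0269,0,0.9],[0.0626,0.0164,0.06,-0.0141,0.0537,0,0.9],[0.0967,0.0254,0.0575,-0.0141,0.0537,0,0.9],[0.1327,0.0349,0.05,-0.0141,0.0537,0,0.9],[0.1644,0.0432,0.0375,-0.0141,0.0537,0,0.9],[0.1966,0.0516,0.02,-0.0141,0.0537,0,0.9],[0.22,0.0578,0.0075,-0.0141,0.0537,0,0.9],[0.2433,0.0639,-0.01,-0.0141,0.0537,0,0.9],[0.2433,0.0639,-0.01,-0.0141,0.0537,0,0.9],[0.2433,0.0639,-0.01,-0.0141,0.0537,0,0.9]]' 60; python3 - <<'E'
from h import *
s=readout.get_state();print(s['tool_pos'],s['wrist_force'],s['moment'])
E
```

```text
time_s: 9.2
tool_pos: [697.9, -30.2, 142.1]
eef_rot: [3.141, -0.0, 0.256]
wrist_force: [0.3, -0.8, -0.5]
width: 0.248
gripper_force: 60.0
[697.94309415 -30.22136038 142.0553208 ] [ 0.25464402 -0.76373652 -0.54310545] [ 0.06622523  0.06191839 -0.02135123]
```

```bash
python3 -m jog '[[-0.14,-0.037,0.02,0,0,0,0.9],[-0.28,-0.073,0.06,0,0,0,0.9],[-0.41,-0.12,0.08,0,0,0,0.9],[-0.46,-0.25,0.08,0,0,-0.03,0.9],[-0.5,-0.39,0.08,0,0,-0.06,0.9],[-0.534,-0.53,0.08,0,0,-0.095,0.9],[-0.534,-0.67,0.08,0,0,-0.095,0.9],[-0.534,-0.81,0.08,0,0,-0.095,0.9],[-0.534,-0.95,0.0,0,0,-0.095,0.9],[-0.534,-1.0,-0.1,0,0,-0.095,0.9]]' 60; python3 - <<'E'
from h import *
s=readout.get_state();print(s['tool_pos'],s['wrist_force'])
t=snap('side','s9.png');tp=snap('top','t9.png');pickle.dump((t,tp),open('st3.pkl','wb'))
x=np.array([.967,.2538,0]);y=np.array([-.2538,.967,0]);Hg=np.array([595,-58,80.])+144*x
def P(th,d,z,yy): return Hg+x*(-d*np.cos(th)+z*np.sin(th))+y*yy+np.array([0,0,d*np.sin(th)+z*np.cos(th)])
for th in(1.8,1.9,2.0,2.1,2.2): print(th,[proj(tp,P(th,128,z,yy))[0].round().tolist() for z in (0,34) for yy in(65,-65)])
a=t['color'][90:220,180:330];b=tp['color'][60:190,220:370]
cv2.imwrite('pics/c8.png',np.hstack([cv2.resize(q,None,fx=2.66,fy=2.66,interpolation=2) for q in(a,b)]))
E
```

```text
time_s: 10.45
tool_pos: [484.7, -435.0, 102.9]
eef_rot: [3.136, -0.004, -0.045]
wrist_force: [1.0, 0.4, -1.9]
width: 0.25
gripper_force: 60.0
[ 484.66631022 -434.95930504  102.90373264] [ 0.99936219  0.37568945 -1.87509991]
1.8 [[261.0, 107.0], [314.0, 93.0], [258.0, 95.0], [310.0, 82.0]]
1.9 [[260.0, 102.0], [313.0, 89.0], [257.0, 92.0], [309.0, 79.0]]
2.0 [[259.0, 99.0], [311.0, 85.0], [256.0, 89.0], [307.0, 76.0]]
2.1 [[258.0, 95.0], [310.0, 82.0], [255.0, 87.0], [306.0, 74.0]]
2.2 [[257.0, 92.0], [308.0, 79.0], [254.0, 85.0], [305.0, 72.0]]
```

View pics/c8.png

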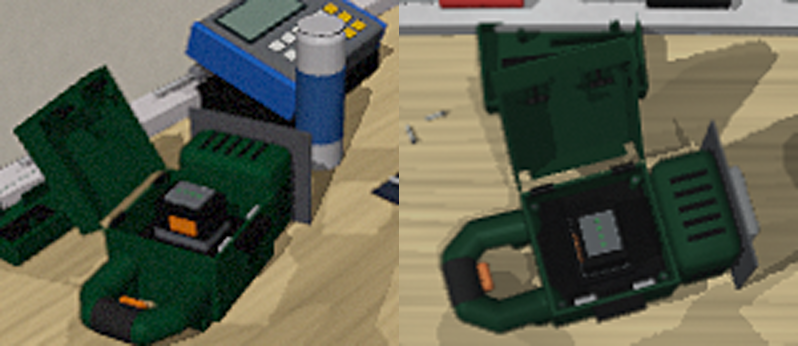

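The cover now stands wide open, with its front rim at about top px (257,88)–(311,77), matching an opening of 2.1–2.2 rad. The battery's grey top is at top px (295,148). Next I lay the pry tool back on the mat and measure the battery.

```bash
python3 -m jog '[[0,-0.0243,-0.1,0,0,0,0.9],[0,-0.0243,-0.19,0,0,0,0.9],[0,-0.0243,-0.215,0,0,0,0.9],[0,-0.0243,-0.225,0,0,0,0.9],[0,-0.0243,-0.232,0,0,0,0.9],[0,-0.0243,-0.232,0,0,0,0.9],[0,-0.0243,-0.232,0,0,0,0.47],[0,-0.0243,-0.232,0,0,0,0.47],[0,-0.0243,-0.232,0,0,0,0.47],[0,-0.0243,-0.232,0,0,0,0.47]]' 20; python3 - <<'E'
from h import *
t,tp=pickle.load(open('st3.pkl','rb'))
x=np.array([.967,.2538,0]);y=np.array([-.2538,.967,0])
im=tp['color'];H,S,V=cv2.split(cv2.cvtColor(im,cv2.COLOR_BGR2HSV))
m=np.zeros(V.shape,np.uint8);m[130:170,280:315]=((S<60)&(V>60))[130:170,280:315]
c=max(cv2.findContours(m,0,2)[0],key=cv2.contourArea);r=cv2.minAreaRect(c);b=onz(tp,cv2.boxPoints(r),102)[:,:2];print(r,b.round(0).tolist(),b.mean(0))
M=cv2.moments(c);q=onz(tp,[[M['m10']/M['m00'],M['m01']/M['m00']]],102)[0];print('top c',q)
im=t['color'];H,S,V=cv2.split(cv2.cvtColor(im,cv2.COLOR_BGR2HSV))
m=np.zeros(V.shape,np.uint8);m[150:175,235:270]=((S<60)&(V>60))[150:175,235:270]
c=max(cv2.findContours(m,0,2)[0],key=cv2.contourArea);M2=cv2.moments(c)
print(tri(tp,[M['m10']/M['m00'],M['m01']/M['m00']],t,[M2['m10']/M2['m00'],M2['m01']/M2['m00']]),cv2.boundingRect(c))
E
```

```text
time_s: 11.8
tool_pos: [484.2, -440.0, 9.1]
eef_rot: [3.141, -0.0, -0.042]
wrist_force: [0.7, -0.3, -0.3]
width: 0.525
gripper_force: 0.0
((295.2059326171875, 147.3235321044922), (14.794672966003418, 12.854387283325195), 75.96376037597656) [[688.0, -15.0], [696.0, -47.0], [658.0, -56.0], [650.0, -24.0]] [672.79208953 -35.11338789]
top c [672.86912634 -35.03218285 102.        ]
(array([673.01088709, -35.14570269, 101.07163247]), np.float64(0.235922447137103)) (242, 158, 19, 11)
```

```bash
python3 -m jog '[[0,0,0.06,0,0,0,0.47],[0,0,0.16,0,0,0,0.47],[0.06,0.13,0.25,0,0,0,0.47],[0.12,0.27,0.3,0,0,0.03,0.3],[0.18,0.4,0.32,0,0,0.06,0.255],[0.25,0.53,0.32,0,0,0.093,0.255],[0.31,0.66,0.32,0,0,0.093,0.255],[0.37,0.78,0.32,0,0,0.093,0.255],[0.43,0.9,0.32,0,0,0.093,0.255],[0.472,1.0,0.32,0,0,0.093,0.255]]' 30; python3 - <<'E'
from h import *
tp=snap('top');im=tp['color'];H,S,V=cv2.split(cv2.cvtColor(im,cv2.COLOR_BGR2HSV))
o=((H<20)&(S>120)&(V>60))|((S<70)&(V>100))
for y in range(180,250,6):
    xs=np.where(o[y,428:456])[0]+428
    if len(xs): print(y,xs.min(),xs.max())
E
```

```text
time_s: 13.05
tool_pos: [673.8, -37.8, 137.0]
eef_rot: [3.142, -0.0, 0.251]
wrist_force: [-0.1, -0.1, 0.7]
width: 0.746
gripper_force: 0.0
186 439 442
192 439 442
198 439 442
204 439 442
210 440 451
216 436 451
222 437 446
228 437 445
234 437 445
240 436 445
```

```bash
python3 -m jog '[[0,0.012,0,0,0,0,0.255],[0,0.012,-0.06,0,0,0,0.255],[0,0.012,-0.12,0,0,0,0.255],[0,0.012,-0.17,0,0,0,0.255],[0,0.012,-0.193,0,0,0,0.255],[0,0.012,-0.193,0,0,0,0.255],[0,0.012,-0.193,0,0,0,0.6],[0,0.012,-0.193,0,0,0,0.6],[0,0.012,-0.193,0,0,0,0.6],[0,0.012,-0.193,0,0,0,0.6]]' 30
```

```text
time_s: 14.35
tool_pos: [673.7, -35.6, 60.8]
eef_rot: [3.14, -0.001, 0.25]
wrist_force: [-0.9, -1.9, 4.3]
width: 0.487
gripper_force: 30.0
```

```bash
python3 -m jog '[[0,0,0.02,0,0,0,0.6],[0,0,0.05,0,0,0,0.6],[0,0,0.13,0,0,0,0.6],[0,0,0.23,0,0,0,0.6],[-0.08,0.12,0.25,0,0,-0.01,0.6],[-0.18,0.24,0.25,0,0,-0.02,0.6],[-0.28,0.36,0.25,0,0,-0.032,0.6],[-0.38,0.48,0.25,0,0,-0.032,0.6],[-0.46,0.6,0.25,0,0,-0.032,0.6],[-0.4825,0.7,0.25,0,0,-0.032,0.6]]' 30;python3 -m jog '[[0,0.12,0,0,0,0,0.6],[0,0.24,0,0,0,0,0.6],[0,0.34,0,0,0,0,0.6],[0,0.3935,-0.05,0,0,0,0.6],[0,0.3935,-0.13,0,0,0,0.6],[0,0.3935,-0.18,0,0,0,0.6],[0,0.3935,-0.18,0,0,0,0.6],[0,0.3935,-0.18,0,0,0,0.6],[0,0.3935,-0.18,0,0,0,0.6],[0,0.3935,-0.18,0,0,0,0.6]]' 30; python3 - <<'E'
from h import *
s=readout.get_state();T=s['tool_pos'];print(T,s['wrist_force'],s['eef_rot'])
t=snap('side');tp=snap('top','t12.png');pickle.dump((t,tp),open('st4.pkl','wb'))
cv2.imwrite('pics/c9.png',np.hstack([cv2.resize(q,None,fx=3.6,fy=3.6,interpolation=2) for q in(t['color'][230:360,120:230],tp['color'][150:280,100:210])]))
E
```

```text
time_s: 15.6
tool_pos: [476.2, 246.4, 160.5]
eef_rot: [-3.141, 0.003, 0.151]
wrist_force: [0.4, -0.3, -4.9]
width: 0.49
gripper_force: 30.0
time_s: 16.85
tool_pos: [480.4, 402.4, 88.8]
eef_rot: [-3.141, -0.002, 0.149]
wrist_force: [0.1, -0.4, -4.8]
width: 0.485
gripper_force: 30.0
[480.44799678 402.40872963  88.84975802] [ 0.13490387 -0.40928704 -4.82427778] [-3.14097925e+00 -1.50506365e-03  1.49261097e-01]
```

```bash
python3 -m jog '[[0,0,-0.05,0,0,0,0.6],[0,0,-0.1,0,0,0,0.6],[0,0,-0.13,0,0,0,0.6],[0,0,-0.14,0,0,0,0.6],[0,0,-0.147,0,0,0,0.6],[0,0,-0.151,0,0,0,0.6],[0,0,-0.154,0,0,0,0.6],[0,0,-0.156,0,0,0,0.6],[0,0,-0.157,0,0,0,0.6],[0,0,-0.158,0,0,0,0.6]]' 30; python3 - <<'E'
from h import *
s=readout.get_state();print(s['tool_pos'],s['wrist_force'])
E
```

```text
time_s: 18.2
tool_pos: [480.0, 402.3, 24.8]
eef_rot: [3.142, -0.0, 0.149]
wrist_force: [-0.6, 0.0, -1.3]
width: 0.487
gripper_force: 30.0
[479.9799534  402.28979559  24.76469939] [-0.62825605  0.03722142 -1.34411836]
```

The load has dropped from 4.8 to 1.3 N, so the battery is on the floor. I release it slightly and lift away.

```bash
python3 -m jog '[[0,0,-0.001,0,0,0,0.6],[0,0,-0.001,0,0,0,0.6],[0,0,-0.001,0,0,0,0.42],[0,0,-0.001,0,0,0,0.42],[0,0,-0.001,0,0,0,0.42],[0,0,0.03,0,0,0,0.42],[0,0,0.1,0,0,0,0.42],[0,0,0.2,0,0,0,0.42],[0,0,0.32,0,0,0,0.42],[0,0,0.45,0,0,0,0.42]]' 10;python3 -m jog '[[-0.1,-0.1,0.05,0,0,0,0.42],[-0.2,-0.2,0.05,0,0,0,0.42],[-0.3,-0.3,0.05,0,0,0,0.42],[-0.4,-0.4,0.05,0,0,0,0.42],[-0.45,-0.5,0.05,0,0,0,0.42],[-0.45,-0.6,0.05,0,0,0,0.42],[-0.45,-0.7,0.05,0,0,0,0.42],[-0.45,-0.8,0.05,0,0,0,0.42],[-0.45,-0.8,0.05,0,0,0,0.42],[-0.45,-0.8,0.05,0,0,0,0.42]]' 10; python3 - <<'E'
from h import *
s=readout.get_state();print(s['tool_pos'],s['wrist_force'],s['width'])
t=snap('side');tp=snap('top');old=pickle.load(open('top0.pkl','rb'))
# grey battery top in empty bay at z=66
B=np.array([480,402.3,66.]);u,v=proj(tp,B)[0].astype(int)
H,S,V=cv2.split(cv2.cvtColor(tp['color'],cv2.COLOR_BGR2HSV))
sub=V[v-14:v+15,u-16:u+17];print(u,v);print('\n'.join(' '.join('%3d'%k for k in r) for r in sub[::2,::2]))
# scene change blobs
d=cv2.absdiff(tp['color'],old['color']).max(2);m=cv2.morphologyEx((d>40).astype(np.uint8),2,np.ones((3,3)))
n,l,st,ce=cv2.connectedComponentsWithStats(m)
print([(st[i].tolist(),ce[i].round().tolist()) for i in range(1,n) if st[i][4]>12])
b,w=u,v
d=cv2.absdiff(t['color'],pickle.load(open('side0.pkl','rb'))['color']).max(2);print('side battery change px',proj(t,[B,[480,402,4]]).round())
E
```

```text
time_s: 19.45
tool_pos: [479.7, 402.1, 206.9]
eef_rot: [-3.142, -0.0, 0.149]
wrist_force: [1.0, 0.1, -0.3]
width: 0.581
gripper_force: 0.0
time_s: 20.7
tool_pos: [300.1, 82.7, 225.2]
eef_rot: [-3.141, -0.001, 0.149]
wrist_force: [0.5, 0.8, 0.1]
width: 0.584
gripper_force: 0.0
[300.12087119  82.73502058 225.24621758] [0.5167145  0.81249002 0.07897145] 0.5842385705626183
129 223
181  26  34  60  63  64  49  71  79  79  79  78  78  79  80  61  62
166  36  31  64  61  64  53  71  82  73  69  70  70  46  48  65  63
167  47  32  64  54  49  28  24  15  19  18  23  11  13  42  47  63
175  63  32  62  28  20  17  14  29  78  64  21  13  13  26  28  63
186  84  31  52  33  81  93  97  94  92  92  34  15  14  21  22  65
182  94  30  60  39  90  91  95 101  92  91  36  17  34  31  21  65
182 114  30  45  49  78  91  92 109  91  92  42  14  53  52  18  65
172 131  30  41  56  73  92  92  91  92  92  65  22  13  67  22  67
177 152  27  37  59  65  91  92 109  92  92  90  20  14  67  30  55
182 183  23  34  61  59  92  92 111  92  90 103  16  12  68  31  45
179 187  33  34  63  51  93  92  95  95 
[... 1169 characters left out ...]
 241.0]), ([433, 246, 127, 133, 6956], [507.0, 316.0]), ([174, 263, 288, 157, 15919], [339.0, 342.0]), ([457, 266, 7, 9, 55], [460.0, 270.0]), ([169, 314, 11, 9, 56], [174.0, 318.0]), ([424, 319, 5, 4, 18], [426.0, 321.0]), ([248, 321, 13, 15, 163], [254.0, 328.0]), ([352, 321, 105, 45, 2020], [401.0, 340.0]), ([165, 327, 17, 32, 298], [172.0, 343.0]), ([232, 326, 29, 40, 396], [249.0, 344.0]), ([460, 332, 13, 7, 60], [466.0, 335.0]), ([493, 340, 7, 4, 21], [496.0, 341.0]), ([171, 345, 98, 75, 3012], [218.0, 394.0]), ([262, 377, 61, 43, 1320], [288.0, 395.0]), ([512, 381, 48, 39, 1249], [539.0, 401.0]), ([258, 414, 7, 6, 32], [261.0, 417.0])]
side battery change px [[160. 313.]
 [167. 332.]]
```

```bash
python3 - <<'E'
from h import *
tp=snap('top');old=pickle.load(open('top0.pkl','rb'));t=snap('side');ot=pickle.load(open('side0.pkl','rb'))
def cen(s,h0,h1,x0,x1,y0,y1):
    H,S,V=cv2.split(cv2.cvtColor(s['color'],cv2.COLOR_BGR2HSV));m=((H>=h0)&(H<=h1)&(S>140)&(V>50)).astype(np.uint8)[y0:y1,x0:x1]
    ys,xs=np.where(m);return (round(xs.mean()+x0,1),round(ys.mean()+y0,1),len(xs),ys.min()+y0,ys.max()+y0)
for n,a in(('blue',(105,125,384,412,205,255)),('red',(0,5,405,432,205,255)),('red2',(174,180,405,432,205,255)),('pry',(6,20,430,456,205,255))):
    for s in(old,tp):
        try: print(n,cen(s,*a))
        except Exception as e: print(n,e)
for n,a in(('pryside',(6,20,365,410,140,170)),):
    for s in(ot,t): print(n,cen(s,*a))
print(readout.get_state()['time_s'])
E
```

```text
blue (np.float64(395.8), np.float64(230.4), 340, np.int64(212), np.int64(248))
blue (np.float64(396.0), np.float64(230.6), 329, np.int64(212), np.int64(248))
red (np.float64(418.2), np.float64(235.0), 330, np.int64(216), np.int64(253))
red (np.float64(418.2), np.float64(235.0), 325, np.int64(216), np.int64(253))
red2 (np.float64(420.2), np.float64(226.8), 13, np.int64(217), np.int64(234))
red2 (np.float64(419.8), np.float64(231.5), 17, np.int64(216), np.int64(253))
pry (np.float64(441.2), np.float64(226.2), 326, np.int64(211), np.int64(241))
pry (np.float64(440.7), np.float64(226.4), 289, np.int64(211), np.int64(242))
pryside (np.float64(387.9), np.float64(153.2), 229, np.int64(145), np.int64(162))
pryside (np.float64(387.8), np.float64(153.5), 219, np.int64(145), np.int64(162))
20.9
```

Nothing else on the mat has moved, the pry tool is back flat where it was, and the battery stands in the empty bay. I hand the job in.

```bash
python3 -c "
from station import job_done
print(job_done())"
```

```text
the job is handed in; nothing more can be done
None
```

I handed the job in after about 21 s: the cover was levered open with the pry blade and stands at about 2.1 rad, the pry tool lies flat on the mat again, and the battery stands upright in the tray's empty bay; the two screwdrivers measured unmoved, and I did not separately re-check the other items.

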